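# Hold a spring clip open around the bedside card

## Robot

A 7-joint arm with a two-finger parallel gripper is mounted at the origin on the work surface. World frame = base frame: x ahead of the robot, y to its left, z up, the work surface at z = 0. Lengths are in m, angles in rad, forces in N, time in s.
With the tool pointing down it reaches from about 0.4 to 0.85 m from the base axis. Payload 6.9 kg.
Tool frame: the origin (TCP) lies midway between the tips of the shut fingers; the grasp point (between the pads) lies behind it (ctrl.pinch_z is the z of the grasp point in the tool frame, in m); z points along the fingers, y is the direction in which the jaws open and shut (so a half turn about z gives the same grasp; the last joint's range is limited). The gripper opens to 85 mm and grips with 20 to 120 N. Pads are 22 mm wide; open, the fingers measure 114 mm over their backs; the gripper's body (76 mm by 85 mm) begins 54 mm behind the grasp point. The pads swing forward as they close: fully open they stand 13 mm farther back than shut.
Start: joints at [-1.113, 0.507, -0.238, 1.5, 0.126, 1.149, -0.155], TCP at [0.216, 0.586, 0.2] pointing down, gripper open.
Joint ranges: [-3.08, 3.08], [-0.24, 2.05], [-1.43, 1.35], [0, 2.5], [-1.52, 4.66], [0.17, 1.96], [-2.89, 2.89]. Speed limits (rad/s): [2.39, 2.39, 3.14, 3.14, 3.14, 3.14, 3.14].

## Interface

Orientations are given as a unit quaternion [w, x, y, z].
In Python, from station import ctrl, get_state, vision, ticket, models gives the robot as it stands. Calls block until the motion is done:
- ctrl.movep(position, orientation): joint-space move of the TCP to a pose.
- ctrl.movel(position, frame=None, max_speed=0.15): straight line of the TCP; frame=None keeps the orientation; max_speed is the mean speed in m/s.
- ctrl.set_joints(angles): joint-space move.
- ctrl.ungrasp() and ctrl.close_gripper(force=None): open the fingers fully, or close them until they stop; force is the grip in N (None keeps the last).
- ctrl.pause(seconds).
- ctrl.ik(position, orientation): joint angles nearest the present ones, or None.
- get_state(): the state.
- vision.grab_frame(name): name is "scene" or "top"; returns (picture, depth): 384x512x3 uint8, blue, green, red; 384x512 float32, m along the optical axis (not along the pixel's ray), 0 where there is no reading.
- vision.camera_info(name): a dict with "mtx" (3x3 intrinsics, pixels), "dist_coeffs" ([k1, k2, p1, p2, k3] as OpenCV has them; the pictures are not rectified), "R" (3x3) and "t" (3): a world point X has camera coordinates R X + t. Camera axes: x right, y down, z forward; pixel columns grow to the right and rows downward; lengths in m; the calibration is good to about 2 mm. A picture is of the moment at which its call begins. camera_info takes no time and is no camera call.
A pose or a line that the arm cannot do raises ctrl.Unreachable and nothing moves.
- ticket.close_job(): hands the job in, once; it reports no verdict.
Trained networks look in the newest picture that a camera, given by its name, has taken for a name from the list of things; names that differ only in an ending like _2 or _b are one class to them, and where a whole thing is asked for, a point or a joint stands for the part that bears it (a point fixed in the world has none). Each returns a list of dicts, best first, with "p" (0 to 1); they miss things now and then, are a little off and sometimes report something else, mostly with a low value. They report only what shows in the picture. A call takes as long as a camera call. They do not tell look-alikes from the thing itself.
- models.recognise(camera, target): "point" ([column, row] in pixels, amid what is visible of it).
- models.masks_of(camera, target): "mask" (384x512 bool, what is visible of it) and "point" ([column, row] in pixels, amid what is visible of it).
The state is a dict: "time": time; "qpos": joint angles; "qd": joint speeds; "tau": joint torques, N m; "tcp_pos": TCP position; "eef_rot": TCP orientation; "contact_force": force on the tool from outside, world axes, zero at the start; "wrist_torque": the same for the moment, N m; "width": finger opening in m.
Only numpy, scipy, OpenCV 4.12 (cv2) and the standard library are available. Lean on these libraries where they do the work, as an engineer would, in place of code of your own. Each camera call takes 0.05 s, during which the arm holds its last target. There are 200 camera calls.

## Task

First push the bedside card stand's thumb tab so that the white card slides out of its metal sleeve until the carriage clicks home at the end of its slide. Then pick up the spring clip by its two levers, squeeze it wide open, and bring the gaping jaws level around the upright free edge of the card, about half-way up, with one to three centimetres of card between the jaws and the clip clear of card and stand throughout, ready for me to slip a prescription in. Finish while still holding the clip squeezed open there, without letting go, and leave the torch, bangles, tiffin and bottle where they are.

Things in the scene. Friction and masses are not known exactly. Their poses are not given: they have to be found in the camera images.
- stand: Fixed wooden card stand. Origin on the underside; x is the way its card slides out, y across, z up. Base x -110 to +35 mm, 70 wide, 18 high. Open-topped metal sleeve the card slides through: two upright plates x -15 to +35, z 18 to 80, y 9 to 13 mm on each side. Small catch housing at x -40 to -21, y 16 to 28, z 18 to 32 mm.
- carriage (a joint): Slide of the carriage (with card and tab) along the stand's +x, m: 0 fully in, 0.050 at the end stop; starts at 0 to 0.02. Drag 1 N; from 0.035 a spring catch resists with about 5 N, past about 0.045 it snaps the carriage to the stop at 0.050 and holds it there.
- tab_back (a point): Middle of the back face (the one to push, facing the stand's -x) of the thumb tab at the rear of the carriage, 11 mm below the tab's top. The tab is an upright grey plate 8 mm thick, 30 wide, z 29 to 71 mm; free space behind it above the base (z 18). At joint value 0 it is at stand x -88 mm. Axes as the stand's.
- card_edge (a point): Middle of the free upright edge of the card: a stiff white plate 90 mm long (from here along -x), 62 high (z 29.5 to 91.5 mm), 3 thick. Axes as the stand's: x out of the card along the slide, y through its thickness. At joint value 0 it lies 5 mm inside the sleeve's mouth; at 0.050 it juts 45 mm past sleeve and base, nothing under it.
- clip: Loose grey plastic spring clip, 90 mm long, 30 high, about 70 g, lying on its side (hinge axis upright). Origin on the underside below the pivot pin; x from the pivot to the jaw tips (40 mm), z up. Levers reach back to x -50. Shut, they are about 47 mm wide over their ends; fully squeezed, parallel and about 18 mm over the outsides, the 6 mm thick jaws gaping 23 mm at the tips.
- clip_levers (a point): Where to squeeze: mid-point between the two levers, 36 mm behind the pivot on the clip's centre line, 15 mm above its underside. Axes as the clip's: squeeze along y. It takes about 4 N on each lever to start and 9 N fully open.
- clip_left_tip (a point): Inner corner of the tip of the left (+y) jaw, half-way up the clip.
- clip_right_tip (a point): Inner corner of the tip of the right (-y) jaw, half-way up the clip; meets the left one when the clip is shut.
- clip_left (a joint): Opening angle of the left half, rad: 0 shut, 0.28 fully open against its stop.
- clip_right (a joint): Opening angle of the right half, the same as the left.
- torch: Loose black plastic torch lying down, 160 mm long, up to 44 mm thick. Leave alone. Origin underneath.
- bangles: Loose stack of glass bangles, 70 mm across, 30 mm high. Leave alone. Origin underneath.
- tiffin: Round steel three-tier tiffin, 120 mm across, 195 mm high with its bail. Leave alone. Origin underneath.
- bottle: Empty white plastic bottle with a cap, 56 mm across, 150 mm high. Leave alone. Origin underneath.
There are look-alikes about, which are no part of the job. Several things have the shape of the clip; the one meant has the colours described above. There is more than one size of the stand; the job needs the larger.

How it is judged:
By the outcome, as a careful person would: the job done as asked, in the order asked, and still so for the second after the job is handed in, while the arm keeps its last pose, push and grip.
It also fails if it takes over 51 s, if anything falls off the work surface, if the arm or the gripper's body presses on something with over 40 N, if the wrist force passes 120 N, or if a joint passes its speed limit or range.

## Working session

There is one attempt and no reset: what is moved stays moved. The work goes in short steps, each a Python script; the robot and the scene stay as the last script left them, time stands still between calls to the robot, and variables do not carry over. Pictures are saved under pics/ and viewed, about 8 in all and at most 12, crops included, and the job is handed in when it is done.

```bash
ls; mkdir -p pics; cat > h.py <<'E'
import numpy as np, cv2
from station import ctrl, get_state, vision, ticket, models
def pts(cam,depth,mask):
    I=vision.camera_info(cam); v,u=np.nonzero(mask&(depth>0))
    p=cv2.undistortPoints(np.c_[u,v].astype(float)[:,None],np.array(I["mtx"]),np.array(I["dist_coeffs"]))[:,0]
    d=depth[v,u]; C=np.c_[p*d[:,None],d]
    return (C-np.array(I["t"]))@np.array(I["R"])
E
python3 - <<'E'
from h import *
fr={}
for c in("scene","top"):
    im,d=vision.grab_frame(c); fr[c]=im; np.savez("f_"+c,im=im,d=d)
    cv2.imwrite(f"pics/{c}1.png",cv2.resize(im,(800,600)))
    for t in("stand","carriage","tab_back","card_edge","clip","torch","bangles","tiffin","bottle"):
        for r in models.masks_of(c,t):
            P=pts(c,d,r["mask"]); 
            if len(P): print(c,t,round(r["p"],2),np.round(r["point"]),r["mask"].sum(),np.median(P,0).round(3),P.min(0).round(3),P.max(0).round(3))
print(ctrl.pinch_z,get_state())
E
```

```text
pics
scene stand 0.91 [287. 240.] 795 [0.658 0.098 0.022] [0.602 0.049 0.001] [0.68  0.156 0.069]
scene stand 0.82 [318. 209.] 1423 [0.536 0.174 0.029] [0.421 0.109 0.   ] [0.563 0.256 0.097]
scene stand 0.56 [188. 204.] 221 [ 0.547 -0.207  0.025] [ 0.506 -0.254  0.002] [ 0.575 -0.173  0.036]
scene carriage 0.75 [318. 204.] 466 [0.525 0.18  0.064] [0.502 0.11  0.02 ] [0.545 0.227 0.097]
scene carriage 0.75 [287. 235.] 269 [0.649 0.107 0.043] [ 0.589  0.056 -0.001] [0.66  0.145 0.069]
scene tab_back 0.83 [291. 233.] 253 [0.649 0.104 0.046] [0.633 0.054 0.016] [0.665 0.139 0.069]
scene tab_back 0.56 [318. 202.] 481 [0.525 0.18  0.065] [0.421 0.109 0.001] [0.543 0.232 0.097]
scene card_edge 0.83 [292. 235.] 227 [0.649 0.109 0.041] [0.606 0.059 0.002] [0.657 0.139 0.069]
scene card_edge 0.81 [320. 200.] 442 [0.525 0.18  0.066] [0.504 0.11  0.021] [0.54  0.226 0.097]
scene card_edge 0.42 [385. 185.] 552 [0.39  0.394 0.036] [0.262 0.347 0.   ] [0.448 0.458 0.048]
scene clip 0.74 [167. 177.] 330 [ 0.441 -0.3    0.023] [ 0.404 -0.346  0.001] [ 0.484 -0.258  0.036]
scene clip 0.73 [190. 201.]
[... 2220 characters left out ...]
'qpos': array([-1.11249517,  0.50748002, -0.23760077,  1.500235  ,  0.12569696,
        1.14892229, -0.15475894]), 'qd': array([ 1.90616931e-03, -6.26567009e-04,  5.78921420e-04,  1.06692742e-03,
        1.13082518e-03,  1.05291464e-03, -7.50709135e-06]), 'tau': array([-3.77072793e-04, -6.20377994e+01, -2.18484610e+00, -2.49965984e+01,
        1.38120720e-02,  2.33494218e-03, -2.24281393e-05]), 'tcp_pos': array([0.21596541, 0.58646007, 0.20007531]), 'eef_rot': array([-7.66482122e-06,  1.75476933e-01,  9.84483542e-01, -3.24186350e-05]), 'contact_force': array([ 0.02014459,  0.53923573, -0.90945558]), 'wrist_torque': array([-0.03422378, -0.04061658, -0.00269018]), 'width': 0.08560551923028797}
```

View pics/scene1.png

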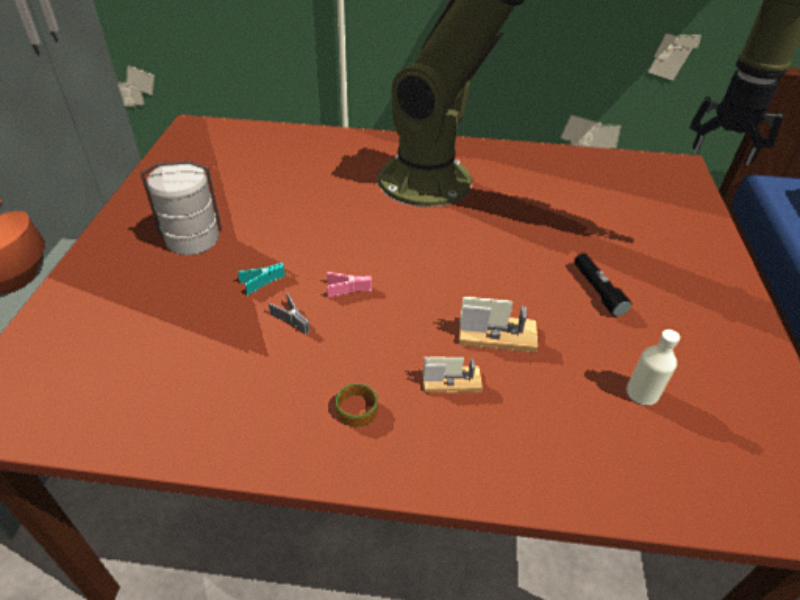

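View pics/top1.png

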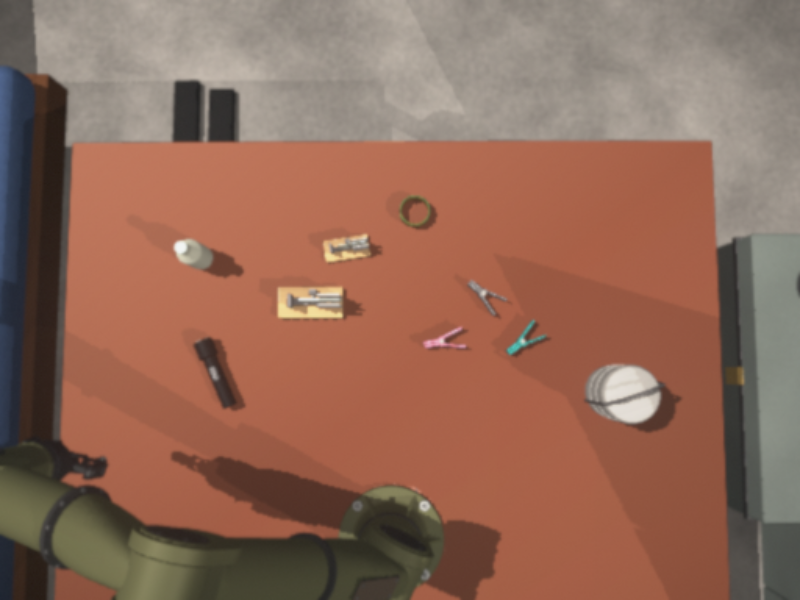

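The larger stand is at scene (499,323)/top (311,302). Its tab is on the +y side, so the card slides towards −y. The grey clip is at scene (290,315)/top (486,297), with its jaws pointing up-left in the top view (+x,+y). Next I fit both poses.

```bash
cat >> h.py <<'E'
from scipy.optimize import minimize
def cloud(c,im,d,xy,r,zmin,zmax):
    P=pts(c,d,np.ones(d.shape,bool)); col=im[d>0]
    k=(np.hypot(*(P[:,:2]-xy).T)<r)&(P[:,2]>zmin)&(P[:,2]<zmax); return P[k],col[k]
def boxsd(P,c,h):  # signed dist to 2D rect
    q=np.abs(P-c)-h; return np.hypot(*np.maximum(q,0).T)+np.minimum(q.max(1),0)
def loc(P,x,y,t):
    R=np.array([[np.cos(t),-np.sin(t)],[np.sin(t),np.cos(t)]]); return (P-[x,y])@R
E
python3 - <<'E'
from h import *
for c in("scene","top"):
    f=np.load(f"f_{c}.npz"); im,d=f["im"],f["d"]
    P,col=cloud(c,im,d,[.525,.18],.11,.012,.12)
    k=(P[:,2]<.024); r=cv2.minAreaRect(P[k][:,:2].astype(np.float32)*1000); print(c,"base rect mm",r,k.sum(),"z",np.median(P[k][:,2]))
    k=(P[:,2]>.085); Q=P[k]; 
    if k.sum()>4: print(" cardtop n",k.sum(),Q.min(0).round(3),Q.max(0).round(3),Q.mean(0).round(3))
    w=(P[:,2]>.036)&(P[:,1]>.19); print(" tab",w.sum(),np.percentile(P[w],[5,50,95],axis=0).round(3).tolist())
    P,col=cloud(c,im,d,[.54,-.21],.07,.008,.05)
    print(" clip n",len(P),np.median(P,0)); X=P[:,:2]
    def cost(p):
        tot=None; L=loc(X,*p); ds=[]
        for s in(1,-1):
            # jaw 0..40 at y=+-3 ; lever from (0,3) to (-50,20.5)
            ds.append(boxsd(L,np.array([20,3*s])/1000,np.array([.02,.003])))
            a=np.arctan2(-17.5*s,50); 
            M=loc(L,-.025,.01175*s,a); ds.append(boxsd(M,np.zeros(2),np.array([.0265,.003])))
        m=np.clip(np.min(ds,0),0,.01); 
        # coverage of template by points
        T=[[u,3*s] for u in range(0,41,5) for s in(1,-1)]+[[-u,s*(3+.35*u)] for u in range(0,51,5) for s in(1,-1)]
        T=np.array(T)/1000; D=np.hypot(L[:,None,0]-T[:,0],L[:,None,1]-T[:,1]).min(0)
        return (m**2).mean()+(np.clip(D,0,.015)**2).mean()*.5
    b=min((minimize(cost,[*np.median(X,0),t],method="Nelder-Mead") for t in np.arange(-3,3.1,.4)),key=lambda r:r.fun)
    print(" clip",b.x.round(4),np.degrees(b.x[2]),b.fun)
E
```

```text
scene base rect mm ((555.8881225585938, 189.59848022460938), (121.886474609375, 152.9149932861328), 12.707449913024902) 528 z 0.019825368162480362
 cardtop n 96 [0.521 0.109 0.085] [0.528 0.198 0.097] [0.525 0.153 0.091]
 tab 111 [[0.514, 0.191, 0.04], [0.526, 0.219, 0.063], [0.539, 0.226, 0.089]]
 clip n 237 [ 0.54436825 -0.2106352   0.0266395 ]
 clip [ 0.5448 -0.2052  0.8878] 50.86781303223831 1.9006423119376148e-06
top base rect mm ((558.7973022460938, 183.29531860351562), (136.5841064453125, 142.823974609375), 1.7702139616012573) 495 z 0.017297799753591133
 cardtop n 26 [0.524 0.108 0.086] [0.526 0.196 0.098] [0.525 0.151 0.091]
 tab 39 [[0.511, 0.195, 0.038], [0.524, 0.218, 0.066], [0.537, 0.223, 0.077]]
 clip n 128 [ 0.54419358 -0.20808691  0.02667905]
 clip [ 0.5451 -0.2067  0.8665] 49.648440713150286 8.950104220698732e-06
```

```bash
cat >> h.py <<'E'
def q(a): return [0,np.cos(a/2),np.sin(a/2),0]
def st():
    s=get_state(); return round(s["time"],2),np.round(s["tcp_pos"],4),np.round(s["contact_force"],1),round(s["width"],4)
E
python3 - <<'E'
from h import *
ys=[]
for c in("scene","top"):
    f=np.load(f"f_{c}.npz"); P,_=cloud(c,f["im"],f["d"],[.525,.18],.11,.08,.12); l=cv2.fitLine(P[:,:2].astype(np.float32),cv2.DIST_HUBER,0,.001,.001).ravel()
    P,_=cloud(c,f["im"],f["d"],[.525,.18],.11,.012,.024); k=P[:,0]<.575;r=cv2.minAreaRect(P[k][:,:2].astype(np.float32)*1000)
    print(c,l,np.degrees(np.arctan(l[0]/l[1])),r)
a=np.pi/2
ctrl.close_gripper(40); print(st())
ctrl.movep([.525,.285,.13],q(a)); print(st())
ctrl.movel([.525,.275,.050],max_speed=.15); print(st())
f0=get_state()["contact_force"]
y=.275
ctrl.movel([.525,.25,.05]); print(st())
for y in np.arange(.246,.22,-.003):
    ctrl.movel([.525,y,.05],max_speed=.06); print(st())
    if get_state()["contact_force"][1]-f0[1]>.6: break
E
```

```text
scene [ 0.03433001 -0.99941057  0.52575433  0.14562985] -1.9673513 ((526.188232421875, 183.65106201171875), (74.76266479492188, 145.5086212158203), 2.2791285514831543)
top [0.02234137 0.9997504  0.5239382  0.14181234] 1.280173 ((524.975341796875, 182.25003051757812), (68.90789794921875, 142.823974609375), 1.7702140808105469)
(1.77, array([0.216 , 0.5865, 0.2001]), array([ 0.3, -0.1, -0.2]), 0.0001)
(3.38, array([0.5241, 0.2872, 0.1302]), array([-0.3, -0. ,  0.6]), -0.0)
(4.06, array([0.5253, 0.2758, 0.0506]), array([ 0.8, -0.3,  0.4]), 0.0)
(4.38, array([0.5259, 0.2492, 0.0512]), array([-0.5,  0.4, -0.9]), -0.0002)
(4.62, array([0.5251, 0.2463, 0.0503]), array([-1.2,  0.3, -0. ]), -0.0001)
```

```bash
python3 - <<'E'
from h import *
for y in [.235,.222,.212,.207,.204,.201,.199,.197,.195]:
    ctrl.movel([.525+.03*(.23-y),y,.05],max_speed=.06); s=[get_state()["contact_force"]]; ctrl.pause(.05); print(y,st(),s[0].round(1))
    if get_state()["contact_force"][1]>14: break
im,d=vision.grab_frame("scene"); P,_=cloud("scene",im,d,[.525,.15],.13,.083,.1); P=P[P[:,1]<.2]
print(len(P),P.min(0),P.max(0),np.percentile(P[:,1],[2,98])); cv2.imwrite("pics/push.png",cv2.resize(im[150:290,230:410],None,fx=4,fy=4,interpolation=cv2.INTER_CUBIC))
E
```

```text
0.235 (5.01, array([0.5249, 0.2348, 0.05  ]), array([-0.1,  0.1, -1. ]), 0.0001) [-0.5 -0.3  0.5]
0.222 (5.42, array([0.5253, 0.2218, 0.05  ]), array([-0.3, -0.5, -0. ]), -0.0) [-0.  -0.7  1. ]
0.212 (5.79, array([0.5256, 0.2118, 0.05  ]), array([-0.4, -0.1,  0.5]), -0.0003) [0.4 0.5 0.1]
0.207 (6.09, array([0.5257, 0.2068, 0.05  ]), array([-0.9, -0. , -0.7]), 0.0003) [ 0.3  0.3 -0.2]
0.204 (6.39, array([0.5258, 0.2038, 0.05  ]), array([-0.4,  0. ,  0.4]), -0.0) [-0.6 -0.3  0.1]
0.201 (6.69, array([0.5259, 0.2007, 0.05  ]), array([ 0.3, -0.5,  0.6]), 0.0001) [0.3 0.2 0.5]
0.199 (6.99, array([0.526 , 0.1988, 0.05  ]), array([-0.9,  0.3, -0.3]), -0.0001) [ 0.8  1.1 -0.5]
0.197 (7.29, array([0.526 , 0.1968, 0.05  ]), array([0.2, 0.7, 0.3]), 0.0002) [-0.9  1.1 -0.1]
0.195 (7.59, array([0.5261, 0.1948, 0.05  ]), array([0.5, 0. , 0.2]), 0.0003) [-0.5  0.7 -0.3]
136 [0.51640924 0.09530886 0.08303099] [0.53990077 0.19965757 0.09946578] [0.09608974 0.19642968]
```

View pics/push.png

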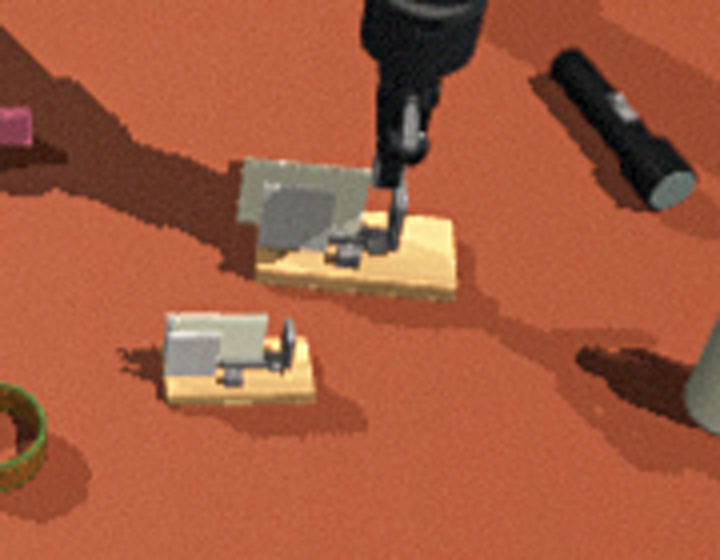

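The card is part-way out: its free edge is at crop (240,190), y≈0.096. It needs about 30 mm more.

```bash
python3 - <<'E'
from h import *
for y in [.182,.178,.175,.173,.171,.169,.167,.165,.163,.161]:
    ctrl.movel([.525+.03*(.23-y),y,.05],max_speed=.06); f=[get_state()["contact_force"][1]]; ctrl.pause(.05); f.append(get_state()["contact_force"][1]); print(y,st(),np.round(f,1))
    if f[1]>14: break
im,d=vision.grab_frame("scene"); P,_=cloud("scene",im,d,[.525,.12],.13,.083,.1); P=P[P[:,1]<.15]
print(len(P),P.min(0),P.max(0),np.percentile(P[:,1],[2,98]))
E
```

```text
0.182 (8.06, array([0.5266, 0.1812, 0.05  ]), array([0.4, 0.4, 1. ]), 0.0002) [0.3 0.4]
0.178 (8.36, array([0.5267, 0.1783, 0.0501]), array([-0.6,  1.9,  0.2]), -0.0001) [1.8 1.9]
0.175 (8.66, array([0.5266, 0.1748, 0.05  ]), array([-1.3,  2.4,  1.1]), -0.0003) [2.3 2.4]
0.173 (8.96, array([0.5267, 0.1722, 0.05  ]), array([0.3, 0.8, 0.3]), -0.0001) [0.4 0.8]
0.171 (9.26, array([0.5269, 0.1703, 0.05  ]), array([-0. , -0.1,  0.1]), 0.0001) [-0.1 -0.1]
0.169 (9.56, array([0.5269, 0.1687, 0.05  ]), array([-0.5,  0.1,  0.1]), 0.0002) [-0.1  0.1]
0.167 (9.86, array([0.5269, 0.1669, 0.05  ]), array([ 0.4, -0.5, -0.7]), -0.0002) [ 0.  -0.5]
0.165 (10.16, array([0.5269, 0.1662, 0.0501]), array([-0.1,  5.6,  0.1]), 0.0001) [3.2 5.6]
0.163 (10.46, array([0.527 , 0.166 , 0.0502]), array([-1.2,  9. , -1.1]), -0.0002) [9.9 9. ]
0.161 (10.76, array([0.527 , 0.1658, 0.0502]), array([-1.5, 14.3, -1.7]), -0.0001) [12.8 14.3]
112 [0.52124234 0.06673856 0.08304583] [0.53852319 0.14958737 0.09767238] [0.06779973 0.14860275]
```

The carriage snapped home and the hard stop is confirmed: force dipped, then rose to 14 N, with the card edge at y≈0.066. Next is the clip.

```bash
python3 - <<'E'
from h import *
ctrl.movel([.525,.2,.05]); ctrl.movel([.522,.2,.16],max_speed=.3)
ctrl.ungrasp(); print(st())
a=.877; g=np.array([.545,-.206])-.036*np.array([np.cos(a),np.sin(a)]); print(g)
ctrl.movep([*g,.14],q(a)); print(st())
ctrl.movel([*g,.006],max_speed=.12); print(st())
ctrl.close_gripper(25); print(st())
ctrl.pause(.2); print(st())
im,d=vision.grab_frame("scene"); cv2.imwrite("pics/grasp.png",cv2.resize(im[130:270,130:290],None,fx=4,fy=4,interpolation=cv2.INTER_CUBIC))
E
```

```text
(12.52, array([0.522, 0.2  , 0.16 ]), array([-0.7,  0.3, -0.3]), 0.0852)
[ 0.52197942 -0.23367766]
(14.12, array([ 0.5228, -0.2318,  0.1399]), array([ 0.3,  0.9, -0.3]), 0.0854)
(15.38, array([ 0.5225, -0.2339,  0.0067]), array([-0.3,  0. , -0.5]), 0.0858)
(16.15, array([ 0.522 , -0.2337,  0.006 ]), array([0.2, 0.9, 0. ]), 0.0003)
(16.35, array([ 0.522 , -0.2337,  0.006 ]), array([-0.1,  0.7, -0.4]), 0.0001)
```

View pics/grasp.png

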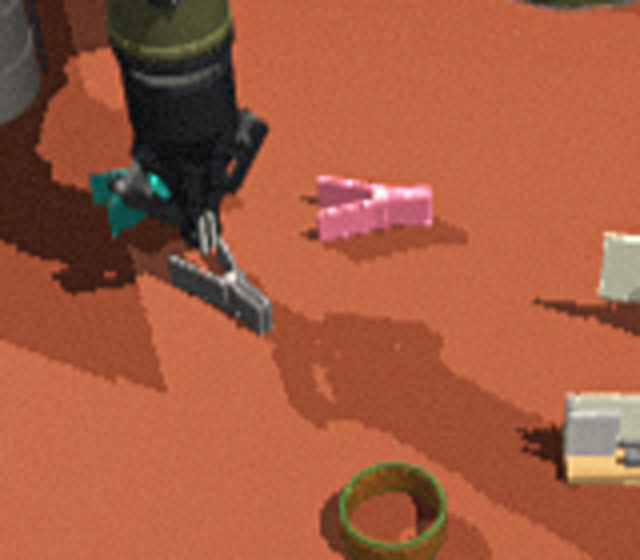

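The fingers shut on nothing (width 0). The clip is still shut at crop (225,285), with the fingertips at its lever ends. I'll back up and re-measure it.

```bash
cat >> h.py <<'E'
def fitclip(X,x0):
    def cost(p):
        L=loc(X,*p); ds=[]
        for s in(1,-1):
            ds.append(boxsd(L,np.array([20,3*s])/1000,np.array([.02,.003])))
            M=loc(L,-.025,.01175*s,np.arctan2(-17.5*s,50)); ds.append(boxsd(M,np.zeros(2),np.array([.0265,.003])))
        m=np.clip(np.min(ds,0),0,.01)
        T=np.array([[u,3*s] for u in range(0,41,5) for s in(1,-1)]+[[-u,s*(3+.35*u)] for u in range(0,51,5) for s in(1,-1)])/1000
        D=np.hypot(L[:,None,0]-T[:,0],L[:,None,1]-T[:,1]).min(0)
        return (m**2).mean()+(np.clip(D,0,.015)**2).mean()*.5
    return min((minimize(cost,[*np.median(X,0),t],method="Nelder-Mead") for t in np.arange(-3,3.1,.4)),key=lambda r:r.fun)
E
python3 - <<'E'
from h import *
p=get_state()["tcp_pos"]
ctrl.movel([p[0],p[1],.16],max_speed=.25); ctrl.ungrasp()
for c in("scene","top"):
    im,d=vision.grab_frame(c); P,_=cloud(c,im,d,[.545,-.205],.075,.008,.045); b=fitclip(P[:,:2],0); print(c,len(P),P[:,:2].min(0),P[:,:2].max(0),b.x,b.fun)
    if c=="scene": cv2.imwrite("pics/clip2.png",cv2.resize(im[150:250,150:270],None,fx=6,fy=6,interpolation=cv2.INTER_CUBIC))
print(st())
E
```

```text
scene 238 [ 0.49272586 -0.25952586] [ 0.60275758 -0.16841608] [ 0.54517241 -0.20589112  0.85930556] 2.5460701430644125e-06
top 73 [ 0.52678723 -0.21526933] [ 0.60008832 -0.13560652] [ 0.55978154 -0.18856095 -2.33347782] 2.9517140817987027e-05
(18.05, array([ 0.522 , -0.2337,  0.1601]), array([0.8, 0.2, 0.3]), 0.0855)
```

View pics/clip2.png

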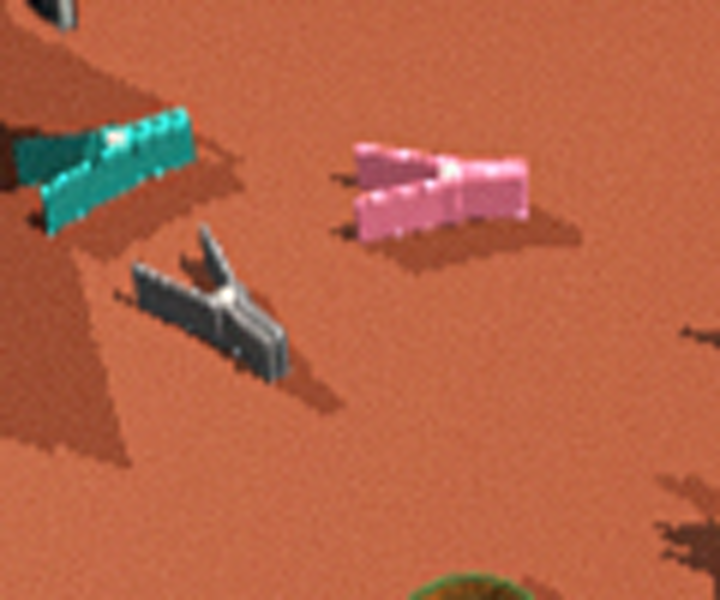

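The clip hasn't moved, and the push also ended with the TCP about 17 mm beyond the tab face. So I suspect an offset between the reported TCP and the actual fingers, and will check by projecting the TCP into the pictures.

```bash
cat >> h.py <<'E'
def proj(c,X):
    I=vision.camera_info(c); return cv2.projectPoints(np.atleast_2d(np.array(X,float)),cv2.Rodrigues(np.array(I["R"]))[0],np.array(I["t"]),np.array(I["mtx"]),np.array(I["dist_coeffs"]))[0][:,0]
E
python3 - <<'E'
from h import *
ctrl.movel([.545,-.10,.10],max_speed=.3); ctrl.close_gripper(25)
out=[]
for c in("scene","top"):
    im,d=vision.grab_frame(c); p=get_state()["tcp_pos"]; np.savez("g_"+c,im=im,d=d)
    X=[p,p+[0,0,.0187],p+[0,0,.08]]; uv=proj(c,X); u0,v0=(uv[1]-[40,50]).astype(int)
    cr=cv2.resize(im[v0:v0+90,u0:u0+80],None,fx=5,fy=5,interpolation=cv2.INTER_CUBIC)
    for k,(u,v) in enumerate(uv): cv2.circle(cr,(int((u-u0+.5)*5),int((v-v0+.5)*5)),4,[(0,0,255),(0,255,0),(255,0,0)][k],1)
    out.append(cr); P,_=cloud(c,im,d,p[:2],.06,.09,.16)
    for z in(.095,.11,.125,.14):
        k=np.abs(P[:,2]-z)<.008; print(c,z,k.sum(),np.percentile(P[k],[5,50,95],axis=0).round(3).tolist() if k.sum() else 0)
print(p,st(),get_state()["eef_rot"])
cv2.imwrite("pics/tcp.png",np.hstack(out))
E
```

```text
scene 0.095 0 0
scene 0.11 0 0
scene 0.125 0 0
scene 0.14 25 [[0.544, -0.108, 0.137], [0.553, -0.096, 0.142], [0.556, -0.087, 0.148]]
top 0.095 0 0
top 0.11 0 0
top 0.125 0 0
top 0.14 0 0
[ 0.54500423 -0.09996221  0.09998148] (19.56, array([ 0.545, -0.1  ,  0.1  ]), array([ 0.2, -0.5,  0.1]), 0.0003) [-9.15637370e-07  9.05374209e-01  4.24614580e-01 -1.34347324e-05]
```

View pics/tcp.png

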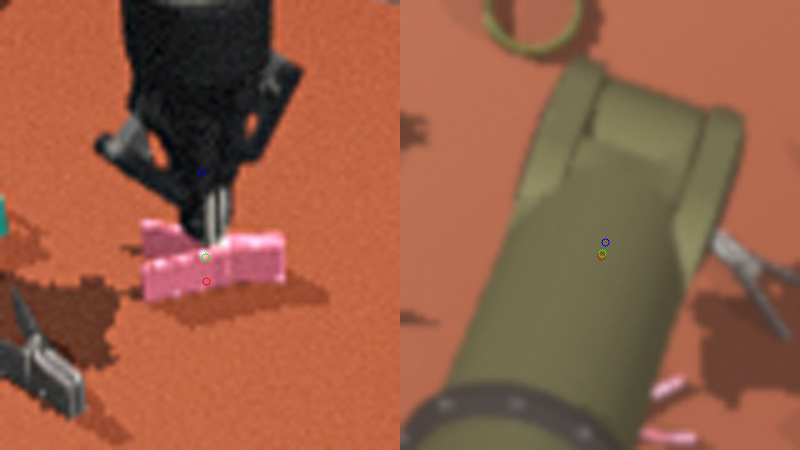

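The real fingertips appear at crop (212,243), about 30 mm higher than the reported TCP at (206,281). So the grasp closed above the clip. It also means the earlier push acted on the card's rear edge, above the tab, though the carriage still clicked home. I'll calibrate the tip height with a gentle touch on bare table.

```bash
python3 - <<'E'
from h import *
x,y=.60,-.15
ctrl.movel([x,y,.06],max_speed=.3); ctrl.movel([x,y,-.012],max_speed=.15)
b=get_state()["contact_force"][2]; print(st(),b)
for z in np.arange(-.016,-.05,-.003):
    ctrl.movel([x,y,z],max_speed=.06); f=get_state()["contact_force"][2]; print(st())
    if f>3: break
ctrl.movel([x,y,.0])
print(st())
E
```

```text
(20.62, array([ 0.6004, -0.1498, -0.0111]), array([-0.3,  0.7,  0.1]), 0.0003) 0.06213912883442088
(20.88, array([ 0.6003, -0.15  , -0.0154]), array([ 0.1, -0.3,  0. ]), -0.0001)
(21.12, array([ 0.5999, -0.15  , -0.0191]), array([ 0.1, -0.6,  0.3]), 0.0002)
(21.38, array([ 0.5998, -0.15  , -0.0223]), array([0.3, 0.2, 0.1]), -0.0005)
(21.62, array([ 0.5998, -0.1499, -0.0253]), array([-0.1,  0.1, -0.7]), 0.0003)
(21.88, array([ 0.5998, -0.1499, -0.0282]), array([ 0.2, -0.3,  0. ]), -0.0002)
(22.12, array([ 0.6002, -0.1501, -0.031 ]), array([ 0.3,  0.8, -0.1]), 0.0001)
(22.38, array([ 0.6003, -0.1501, -0.0311]), array([-6.2,  2.7, 26.7]), -0.0002)
(22.75, array([ 6.004e-01, -1.500e-01,  4.000e-04]), array([0.2, 0.5, 0.5]), 0.0003)
```

The tips touch at a reported z of −0.031, so there is a 31 mm tool-length offset. I'll retry the grasp with that correction.

```bash
python3 - <<'E'
from h import *
OFF=.031
a=.868; g=np.array([.545,-.206])-.036*np.array([np.cos(a),np.sin(a)])
ctrl.movel([.6,-.15,.04],max_speed=.25); ctrl.ungrasp()
ctrl.movep([*g,.04],q(a)); ctrl.movel([*g,.004-OFF],max_speed=.12); print(st())
ctrl.close_gripper(25); print(st()); ctrl.pause(.1); print(st())
ctrl.movel([*g,.06],max_speed=.15); print(st())
im,d=vision.grab_frame("scene"); cv2.imwrite("pics/grasp2.png",cv2.resize(im[130:250,130:270],None,fx=5,fy=5,interpolation=cv2.INTER_CUBIC))
E
```

```text
(25.08, array([ 0.5223, -0.2332, -0.0268]), array([ 1. , -0.3,  0.6]), 0.0854)
(25.72, array([ 0.5225, -0.2342, -0.0257]), array([-1.6,  0.1,  9.2]), 0.0164)
(25.82, array([ 0.5224, -0.2342, -0.0257]), array([-1.4,  1.2,  8.9]), 0.0165)
(26.55, array([ 0.5212, -0.233 ,  0.0593]), array([-1.1,  1.2, -0.8]), 0.0165)
```

View pics/grasp2.png

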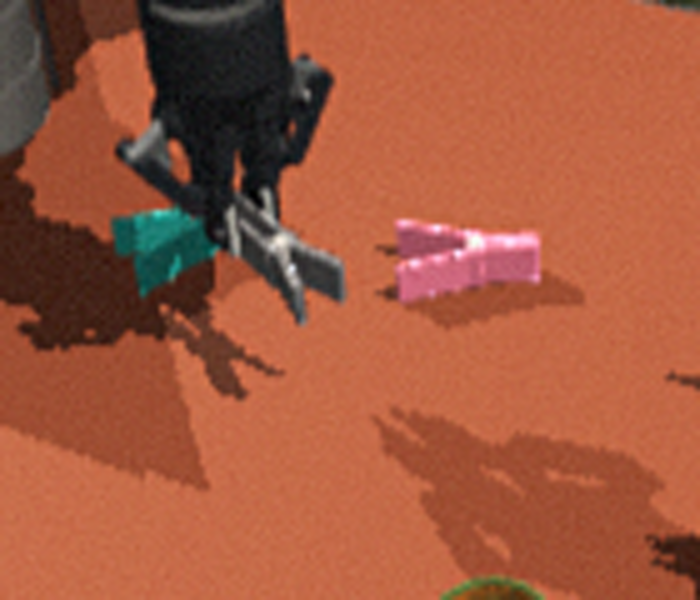

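The clip is gripped and gaping; its jaw tips are at crop (303,320) and (343,295). Next I stage it in front of the card and measure both.

```bash
python3 - <<'E'
from h import *
a=np.pi/2+.025
ctrl.movep([.528,-.055,.03],q(a)); ctrl.movel([.528,-.045,.0198]); ctrl.pause(.15); print(st())
for c in("scene","top"):
    im,d=vision.grab_frame(c); np.savez("h_"+c,im=im,d=d)
    P,_=cloud(c,im,d,[.526,.09],.05,.05,.1); k=(P[:,1]<.105)&(P[:,2]>.05); Q=P[k]
    print(c,"card",k.sum(),np.percentile(Q,[1,50,99],axis=0).round(4).tolist())
    T=Q[Q[:,2]>.086]; print("  top x",np.median(T[:,0]) if len(T) else 0,len(T), np.polyfit(T[:,1],T[:,0],1) if len(T)>4 else 0)
    P,_=cloud(c,im,d,[.528,.01],.045,.03,.1); k=(P[:,1]>-.02)&(P[:,1]<.055); Q=P[k]
    print("  jaws",k.sum(),np.percentile(Q,[1,50,99],axis=0).round(4).tolist())
    for y in np.arange(-.02,.05,.01):
        m=np.abs(Q[:,1]-y)<.005
        if m.sum()>2: print("   y",round(y,3),m.sum(),Q[m].min(0).round(4),Q[m].max(0).round(4))
im=np.load("h_scene.npz")["im"]; cv2.imwrite("pics/stage.png",cv2.resize(im[140:250,200:350],None,fx=5,fy=5,interpolation=cv2.INTER_CUBIC))
E
```

```text
(27.75, array([ 0.5282, -0.0462,  0.02  ]), array([-0.5, -0.2, -1.5]), 0.0163)
scene card 161 [[0.5216, 0.0666, 0.0504], [0.5253, 0.086, 0.0732], [0.529, 0.1045, 0.0949]]
  top x 0.5250838892385827 38 [-0.01177506  0.52587025]
  jaws 223 [[0.5113, -0.0194, 0.0491], [0.534, 0.0081, 0.0706], [0.5419, 0.03, 0.0803]]
   y -0.02 17 [ 0.5165 -0.02    0.0492] [ 0.5351 -0.0155  0.0792]
   y -0.01 45 [ 0.5144 -0.0149  0.049 ] [ 0.5378 -0.0051  0.0805]
   y 0.0 36 [ 0.5185 -0.0047  0.0505] [0.5377 0.0041 0.0798]
   y 0.01 46 [0.5124 0.0051 0.0486] [0.5389 0.015  0.0803]
   y 0.02 51 [0.5124 0.0151 0.0486] [0.542  0.0248 0.0801]
   y 0.03 28 [0.5108 0.0259 0.0508] [0.5432 0.0303 0.0789]
top card 25 [[0.5239, 0.065, 0.0534], [0.5248, 0.0843, 0.083], [0.5256, 0.1041, 0.0938]]
  top x 0.5250929053919362 12 [0.00079898 0.52500644]
  jaws 5 [[0.5139, 0.0243, 0.0664], [0.5375, 0.0278, 0.0734], [0.5401, 0.0282, 0.0772]]
   y 0.03 3 [0.513  0.0278 0.0662] [0.5401 0.0282 0.074 ]
```

View pics/stage.png

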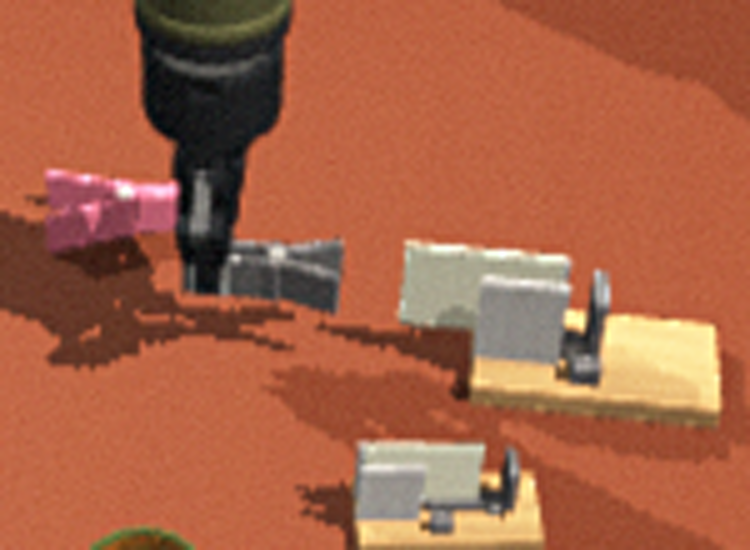

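The clip is level (z 0.049–0.080) with tips at y 0.030. The card edge is at y 0.066, x 0.525. I'll correct x by −1.5 mm and z by −2.5 mm, then slide in.

```bash
python3 - <<'E'
from h import *
ctrl.movel([.5265,-.04,.0175],max_speed=.1); ctrl.movel([.5265,.0085,.0175],max_speed=.07); ctrl.pause(.3); print(st())
im,d=vision.grab_frame("scene"); cv2.imwrite("pics/final.png",cv2.resize(im[140:250,200:350],None,fx=5,fy=5,interpolation=cv2.INTER_CUBIC))
P,_=cloud("scene",im,d,[.527,.06],.06,.03,.12); Q=P[(P[:,0]>.532)&(P[:,1]>.03)&(P[:,1]<.1)&(P[:,2]<.09)]; print("near jaw",np.percentile(Q,[2,50,98],axis=0).round(4).tolist())
T=P[(P[:,2]>.087)&(P[:,1]>.055)]; print("card top",np.percentile(T,[2,50,98],axis=0).round(4).tolist())
im,d=vision.grab_frame("top"); np.savez("k_top",im=im,d=d)
P,_=cloud("top",im,d,[.527,.06],.06,.03,.12); Q=P[(P[:,1]>.05)&(P[:,2]<.085)&(P[:,1]<.1)]; print("top jaws",len(Q),Q.min(0),Q.max(0))
E
```

```text
(29.24, array([0.5265, 0.008 , 0.0175]), array([-1.2,  0.2, -1.5]), 0.0163)
near jaw [[0.5321, 0.0319, 0.0473], [0.5347, 0.0643, 0.0632], [0.5415, 0.0838, 0.0769]]
card top [[0.5219, 0.067, 0.0872], [0.5259, 0.0902, 0.0914], [0.5284, 0.1184, 0.0963]]
top jaws 2 [0.52425635 0.09399895 0.05674978] [0.52464882 0.09703243 0.0612044 ]
```

View pics/final.png

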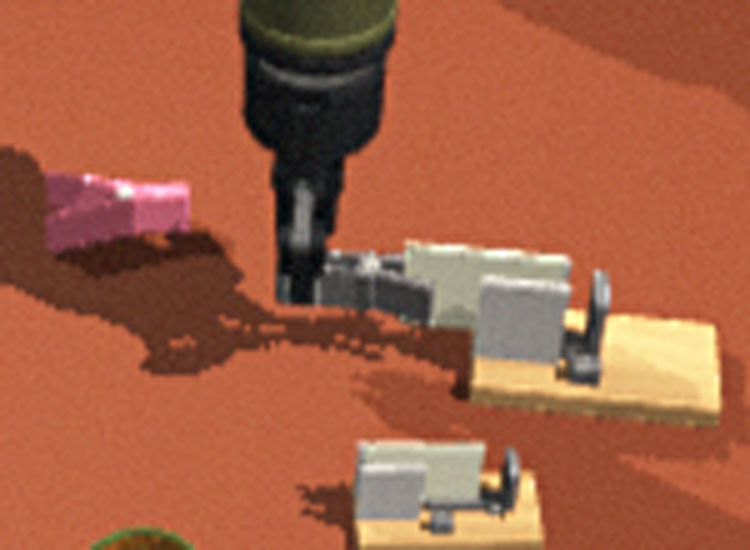

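The near jaw is in front of the card (tip at crop (433,300)) and the far jaw is behind it. Overlap is about 18 mm, height about 62 mm, the clip is level, and no contact force shows. Handing in.

```bash
python3 - <<'E'
from h import *
print(st()); ticket.close_job()
E
```

```text
(29.34, array([0.5265, 0.0082, 0.0175]), array([-0.3,  0.1, -1.1]), 0.016)
the job is handed in; nothing more can be done
```

The card is out with the carriage clicked home. The clip is held squeezed open around the card's free edge, and I handed the job in at 29.3 s. One part was not done as you asked: I pushed the card's rear edge rather than the thumb tab.

**Carriage:** The robot's real fingertips sit 31 mm higher than it reports. I only found this afterwards, so the fingers passed over the tab. The catch gave way and the push force then rose to 14 N at the hard stop. The card edge measured y≈0.066 m, against about 0.0655 m expected at the end of the slide. I did not repeat the push on the tab.

**Clip:** My first grasp closed in the air above the clip without moving it. After touching bare table to measure the offset (a brief 27 N fingertip contact), the second grasp held.

**Last checks:**

| Check | Result |
|---|---|
| Card between the jaws | about 18 mm |
| Clip height | about 47–77 mm, centre 62 mm (card middle 60.5 mm) |
| Clip level | yes, measured in front of the card just before sliding in |
| Finger opening | 16 mm, where about 18 mm was expected fully squeezed |
| Contact force | within sensor noise |

- **Not confirmed from above:** the arm hid the clip from the top camera. The far jaw's clearance therefore rests on the scene camera view and the measurements taken before sliding in, which put the gap at roughly 10 mm each side.
- **Other items:** I never went near the torch, bangles, tiffin or bottle, but did not measure them again at the end.

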